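Free the seized pin of the seed press

TASK

The T-handled pin has seized in the top plate of the small seed press. Work it loose by twisting it back and forth while drawing it upwards, so that the top plate stays down and is not dragged up its columns, then lay the pin in the steel dish and let go of it.

Things in the scene. Friction and masses are not known exactly. Their poses are not given: they have to be found in the camera images.
- pin: The seized steel pin, upright in the press: a round shank 24 mm in diameter with a flat crossbar on top, a T. The bar is 64 mm long, 12 mm thick, 18 mm tall: grip it across its thickness. Origin: centre of the shank's foot; z up along the pin, y along the bar, x across it. The bar reaches from 49 to 67 mm above the origin. It starts with its foot 22 mm below the mouth of its bore. Mass 0.1 to 0.16 kg
- pin_bar (a point): Centre of the pin's bar, 58 mm above its foot; axes as the pin's. The first 14 mm of the pull are tight, then it is loose with 1.5 mm of play. Pulled straight it grips with some 20 N and drags the top plate (12 N) up with it; while being turned (about 0.25 N m) it slides under far less pull, so rise slowly: about 3 mm for each swing of 0.8 rad, five or more swings
- bore (a point): Centre of the mouth of the pin's bore, on the round boss (54 mm wide) of the press's top plate; 64 mm above the table while the plate is down. z up out of the bore, y along the long side of the press; the pin's bar starts parallel to y within 3 degrees
- press_plate (a joint): Lift in m of the press's top plate (steel, 90 x 200 x 14 mm, 1.2 kg) on its two guide columns: 0 at the bottom, growing upwards; it sinks back by its weight and cannot turn. 72 mm beside the pin's boss a second boss carries a round knob (32 mm wide, top 90 mm above the table) that stays. Columns end 72 mm above the table; the base is screwed down
- dish: Round shallow dish of pressed steel, 197 mm across the rim, 28 mm high, loose on the table. Origin: centre of its underside
Things that resemble listed ones, but are neither listed nor needed, are in the scene too. What is shaped like the pin but blue or orange is not meant.

How it is judged (in metres and radians):
On the way, in this order (a step that is already met when the one before it is completed fails the run):
1. the pin is twisted at least 10 degrees while still in its bore (angle between the x axis of pin and the x axis of bore, either way round above 0.17 rad and z of pin in the frame of bore below 0 m).
2. it is twisted back, at least to within 6 degrees of how it stood, while still in its bore (angle between the x axis of pin and the x axis of bore, either way round below 0.105 rad and z of pin in the frame of bore below 0 m).
3. the pin's foot is drawn clear of the bore (z of pin in the frame of bore above 0.003 m).
At the end, for the whole second after the job is handed in: the pin lies or stands at rest in the steel dish, resting on it, its foot within 90 mm of the dish's centre and less than 50 mm above its underside; the dish stands level within 10 degrees; the press's top plate is down within 3 mm (horizontal distance between pin and dish below 0.09 m and z of pin in the frame of dish below 0.05 m and contact force between pin and dish above 0.2 N and linear speed of pin below 0.03 m/s and angle between dish's own z axis and vertical below 0.17 rad and value of joint press_plate below 0.003 m); the robot touches nothing.
It fails at once if the top plate of the press is dragged up more than 8 mm (value of joint press_plate above 0.008 m).
It also fails if it takes over 58 s, if anything falls off the work surface, if the arm or the gripper's body presses on something with over 40 N, if the wrist force passes 120 N, or if a joint passes its speed limit or range.

ROBOT

A 6-joint arm with a two-finger parallel gripper is mounted at the origin on a cart in front of the work surface, level with it; the furniture and walls round the work are solid. World frame = base frame: x ahead of the robot, y to its left, z up, the work surface at z = 0. Lengths are in mm, angles in rad, forces in N, time in s.
With the tool pointing down it reaches from about 400 to 925 mm from the base axis. Payload 12.5 kg.
Tool frame: the origin (TCP) lies midway between the tips of the shut fingers; the grasp point (between the pads) lies 19 mm behind it; z points along the fingers, y is the line along which they close (so a half turn about z gives the same grasp; the last joint's range is limited). The gripper opens to 95 mm and grips with 3 to 60 N. Pads are 20 mm wide; open, the fingers measure 119 mm over their backs; the gripper's body (75 mm by 180 mm) begins 59 mm behind the grasp point.
Start: joints at [-0.106, 0.491, 1.559, -0, 1.092, -0.106], TCP at [625.021, 0.02, 175.361] pointing down, gripper open.
Joint ranges: [-3.1, 3.1], [-0.84, 2.19], [0.05, 2.79], [-1.13, 4.28], [0.06, 2.93], [-2.69, 2.69]. Speed limits (rad/s): [2.22, 2.22, 2.79, 3.14, 3.14, 3.14].

INTERFACE

Orientations are given as [roll, pitch, yaw] about the fixed x, y, z axes, in that order (R = Rz(yaw) Ry(pitch) Rx(roll)).
In Python, from cell import env gives the robot as it stands.
- The arm moves only by the tool arm_command, never from a script. Its argument "targets" is a list of rows, each a list of 5 numbers: the shift along the tool's x, y, z in mm, then the turn about the tool's z in degrees, then the opening, from 0 (shut) to 1 (fully open). In form: [[tx, ty, tz, roll, fingers], ...]. A call has 1 to 5 rows; each row is the pose to reach, as a shift and turn from the pose commanded when the call began, along the tool's axes at that moment; what a row does not reach only later rows make up. A row lasts 1/10 s, in which the tool goes at most 50 mm and 8.59 degrees, less where a joint would pass 70% of its speed; a pose out of reach is approached as far as the arm can. A call with a gripper value outside its range is refused whole. The fingers move at their own pace and stop on an object; the grip force is fixed at half the most. Time passes only in rows, so rows that repeat a pose let the fingers close. It gives the time, the measured TCP pose, the force, the opening and the grip force at its end, in the units of the state.
- env.state(): the state, without advancing time (a new reading comes with each control period).
- env.read_camera(name): name is "scene" or "side" or "wrist"; returns a dict with "frame" (400x640x3 uint8, red, green, blue), "vertical_fov" (degrees; the focal length in pixels is half the picture's height over the tangent of half this angle, whatever the lens; pixels are square), "cx", "cy" (the principal point, pixels), "world_from_camera" (4x4, takes a point from camera to world coordinates); the wrist camera has in their place "hand_eye" (4x4, takes a point from camera to tool coordinates, whose origin is the TCP and whose axes are the flange's). Camera axes: x right, y down, z forward; pixel columns grow to the right and rows downward; lengths in mm; the calibration is good to about 2 mm. A picture is of the moment at which its call begins: read the wrist's pose just before it. There is no depth.
- env.job_done(): hands the job in; it is judged then, once.
The state is a dict: "t": time; "joints": joint angles; "qvel": joint speeds; "tau": joint torques, N m; "eef_pos": TCP position; "tcp_rot": TCP orientation; "ft_force": force on the tool from outside, world axes, zero at the start; "moment": the same for the moment, N m; "opening": opening from 0.0 (shut) to 1.0 (fully open); "grip_force": force on a finger pad.
Only numpy, scipy, OpenCV 4.12 (cv2) and the standard library are available. Lean on these libraries where they do the work, as an engineer would, in place of code of your own. Each camera call takes 0.05 s, during which the arm holds its last target. There are 200 camera calls.

## Working session

There is one attempt and no reset: what is moved stays moved. The work goes in short steps, Python scripts to look and compute and a tool call to move; the robot and the scene stay as the last step left them, time stands still between calls to the robot, and variables do not carry over. Pictures are saved under pics/ and viewed, at most 15 in all, crops included, and the job is handed in when it is done.

Besides the shell and the picture viewer there is one more tool, called after "Request:" as name([rows], argument=value, ...), one row to a line, values as JSON. arm_command: Moves the arm, as the interface text tells. Its arguments: {"type":"object","properties":{"targets":{"type":"array","items":{"type":"array","items":{"type":"number"}}}},"required":["targets"]}

```bash
mkdir -p pics
cat > h.py <<'E'
import numpy as np, cv2
from scipy.spatial.transform import Rotation as R
from cell import env
def cam(n):
    s=env.state(); c=env.read_camera(n); f=200/np.tan(np.radians(c['vertical_fov'])/2)
    if n=='wrist':
        T=np.eye(4);T[:3,:3]=R.from_euler('xyz',s['tcp_rot']).as_matrix();T[:3,3]=s['eef_pos'];T=T@np.array(c['hand_eye'])
    else: T=np.array(c['world_from_camera'])
    return c['frame'],f,c['cx'],c['cy'],T
def ray(C,u,v):
    _,f,cx,cy,T=C; return T[:3,3],T[:3,:3]@np.array([(u-cx)/f,(v-cy)/f,1])
def onz(C,u,v,z):
    o,d=ray(C,u,v); return o+d*(z-o[2])/d[2]
def proj(C,p):
    _,f,cx,cy,T=C; q=T[:3,:3].T@(np.array(p)-T[:3,3]); return [cx+f*q[0]/q[2],cy+f*q[1]/q[2]]
def save(n,img): cv2.imwrite('pics/'+n,cv2.cvtColor(img,cv2.COLOR_RGB2BGR))
E
python3 - <<'E'
from h import *
print(env.state())
for n in('scene','side','wrist'):
    C=cam(n); save(n+'0.png',C[0]); print(n,C[1:4],C[4].round(2).tolist())
E
```

```text
{'t': 0.0, 'joints': array([-1.05570081e-01,  4.91554140e-01,  1.55946997e+00,  1.86858605e-05,
        1.09169754e+00, -1.05592527e-01]), 'qvel': array([ 0.00032669,  0.00038246, -0.00119111, -0.00032015, -0.00090961,
       -0.00099776]), 'tau': array([-9.52334158e-04, -6.12640929e+01, -2.58175153e+01,  6.92750537e-02,
        4.83079045e-02, -1.38641695e-05]), 'eef_pos': array([6.24702745e+02, 7.81092237e-02, 1.74758077e+02]), 'tcp_rot': array([-3.14047170e+00, -1.35471757e-04,  1.57081007e+00]), 'ft_force': array([ 0.04728132, -0.8462602 ,  0.40190236]), 'moment': array([0.00709756, 0.02318417, 0.02301769]), 'grip_force': 0.0, 'opening': 1.000283557670939}
scene (np.float64(518.9627828775114), 320.3755112012822, 200.29838517854344) [[0.47, -0.53, 0.71, -379.9], [-0.88, -0.28, 0.37, -516.38], [0.0, -0.8, -0.6, 810.07], [0.0, 0.0, 0.0, 1.0]]
side (np.float64(369.33329697734786), 323.1091136378098, 194.59342878410823) [[-0.99, 0.06, -0.09, 566.38], [0.1, 0.41, -0.91, 740.73], [-0.02, -0.91, -0.42, 447.86], [0.0, 0.0, 0.0, 1.0]]
wrist (np.float64(322.27260594041496), 321.24237629811967, 203.56897618484064) [[1.0, -0.0, -0.0, 624.73], [-0.0, -0.95, -0.3, 85.96], [-0.0, 0.3, -0.95, 383.72], [0.0, 0.0, 0.0, 1.0]]
```

View pics/scene0.png

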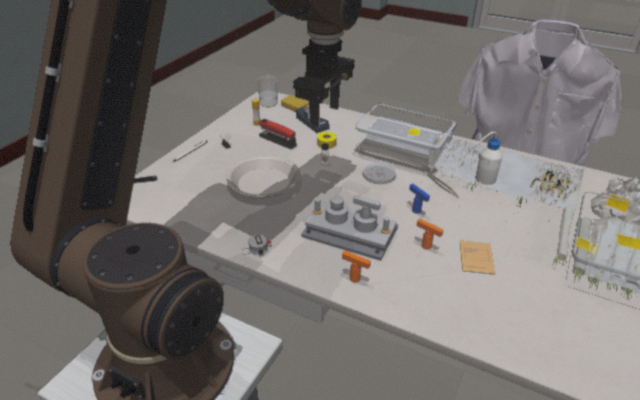

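View pics/wrist0.png

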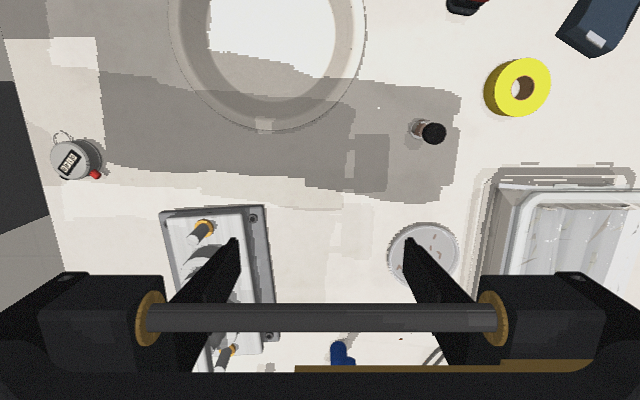

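View pics/side0.png

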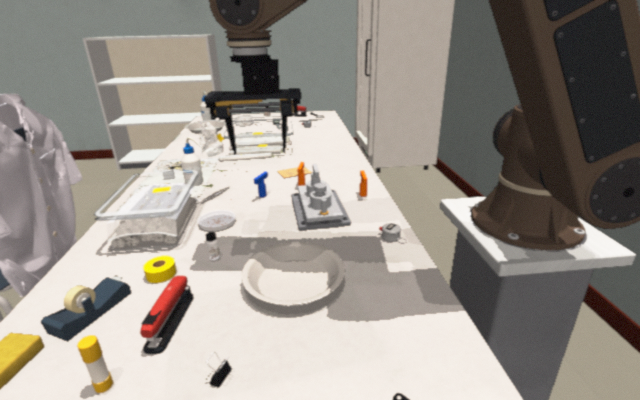

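The scene view shows the press at about (350,225), with the grey pin's bar at about (366,203) and its knob at about (338,208). The dish is at about (263,180). In the wrist view the dish is near (270,35), and the press, at about (215,290), is partly hidden by a finger. Next I'll zoom in on the scene view.

Run:
```python
from h import *
C=cam('scene'); save('scz.png',cv2.resize(C[0][180:260,290:410],None,fx=6,fy=6,interpolation=cv2.INTER_CUBIC))
print('bar',onz(C,366,203,100),'knob',onz(C,338,201,90))
print('dish',onz(C,263,177,26))
W=cam('wrist'); print('cols w',onz(W,209,226,72),onz(W,232,348,72)); print('dish w',onz(W,268,32,28), [onz(W,u,v,28) for u,v in((168,20),(366,20),(264,130))])
```

```text
bar [ 495.85959208 -174.54833574  100.        ] knob [ 484.76508176 -109.71275692   90.        ]
dish [562.71441556 150.19709746  26.        ]
cols w [508.01612353 -36.24764953  72.        ] [ 519.0231961  -190.55622028   72.        ]
dish w [571.66633042 152.67263373  28.        ] [array([473.95525386, 163.31419149,  28.        ]), array([668.42219722, 163.19799277,  28.        ]), array([562.6050392 ,  57.61134241,  28.        ])]
```

View pics/scz.png

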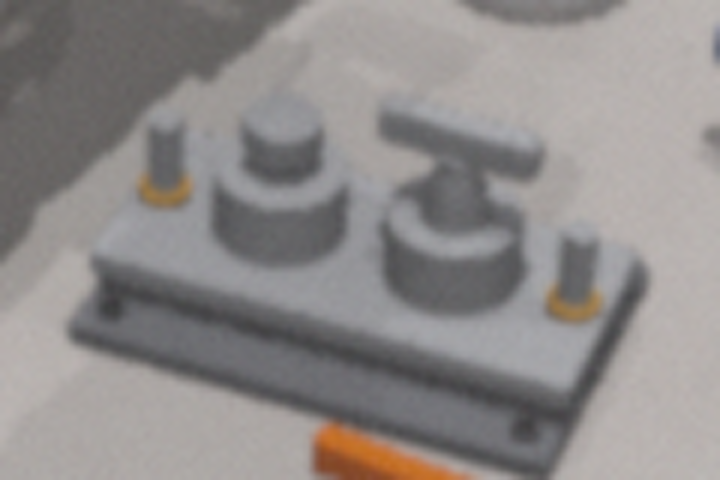

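The crop shows the bar centred at full-frame (366.8,203), column tops at (317.5,198.7) and (387,218.3), and the knob top at (337,199). I'll move so that the pin is ahead of the fingers in the wrist view.

Request:
arm_command([
  [-40,-21,0,0,1],
  [-80,-42,0,0,1],
  [-120,-63,0,0,1],
  [-160,-84,0,0,1],
  [-200,-105,0,0,1],
])

```text
t: 0.75
eef_pos: [519.0, -201.3, 175.4]
tcp_rot: [3.141, 0.0, 1.571]
ft_force: [0.6, -0.6, 0.1]
opening: 1.005
grip_force: 0.0
```

Request:
arm_command([
  [-40,-20,0,0,1],
  [-40,-20,0,0,1],
  [-40,-20,0,0,1],
])

```text
t: 1.05
eef_pos: [499.6, -240.7, 175.3]
tcp_rot: [3.141, -0.0, 1.569]
ft_force: [-0.0, 0.5, 0.1]
opening: 0.995
grip_force: 0.0
```

Run:
```python
from h import *
W=cam('wrist'); s=env.state(); print(s['eef_pos'],s['tcp_rot'],s['ft_force']); 
a=proj(W,[497,-150,95]);print(a)
save('w1.png',W[0])
C=cam('scene'); A=onz(C,317.5,198.7,72);B=onz(C,387,218.3,72);print(A,B,onz(C,366.8,203,101))
```

```text
[ 500.03307525 -239.85916206  175.32599919] [ 3.14150931e+00 -2.16376591e-04  1.57007602e+00] [-0.16762282  0.27070205 -0.40230751]
[np.float64(318.2449049417674), np.float64(96.5821860708706)]
[491.57228623 -52.57669217  72.        ] [ 500.30998624 -226.14376261   72.        ] [ 495.47789136 -176.62428714  101.        ]
```

View pics/w1.png

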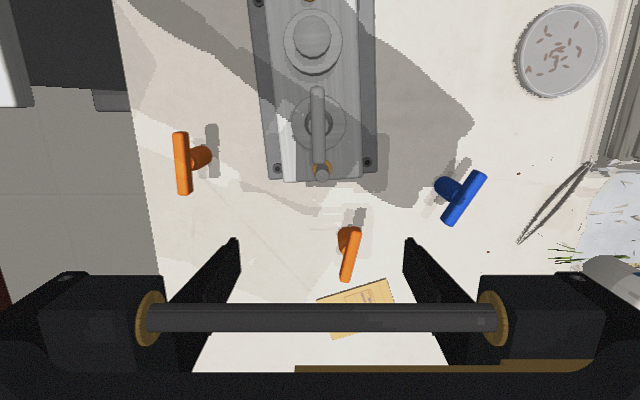

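The pin's bar is seen from above at about (317,88) to (320,165), with the knob at (312,35). The press leans about 2.9° from vertical in the picture. I'll measure the bar more precisely in an enlarged crop.

Run:
```python
from h import *
W=cam('wrist'); save('w1z.png',cv2.resize(W[0][75:190,260:380],None,fx=5,fy=5,interpolation=cv2.INTER_CUBIC))
```

```text
(no output)
```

View pics/w1z.png

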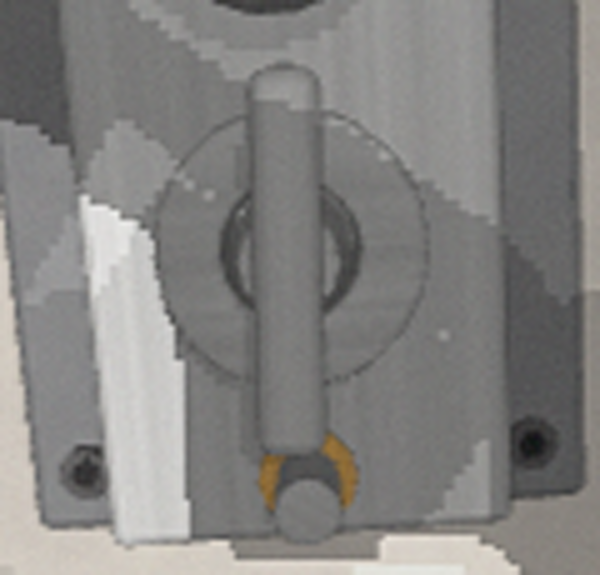

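The bar's ends are at full-frame (316.8,87.6) and (318.4,165.4), and the boss centre is at (318.6,124.4).

Run:
```python
from h import *
W=cam('wrist'); s=env.state()
a=onz(W,316.8,87.6,109);b=onz(W,318.4,165.4,105);print(a,b,(a+b)/2,np.linalg.norm(a-b),np.degrees(np.arctan2(*(a-b)[:2])))
print('boss',onz(W,318.6,124.4,64), 'knob',onz(W,311.5,38,90),s['eef_pos'])
C=cam('scene'); 
for p in [(a+b)/2]: print(proj(C,p))
```

```text
[ 496.48974377 -141.71487478  109.        ] [ 497.62300242 -205.69293626  105.        ] [ 497.0563731  -173.70390552  107.        ] 64.11299888141703 -1.0147876771398332
boss [ 497.52547956 -173.35112864   64.        ] knob [ 492.00121054 -102.43768687   90.        ] [ 500.52122248 -238.96467311  175.34881287]
[np.float64(366.0477472769234), np.float64(200.13974233592893)]
```

Request:
arm_command([
  [33,-2.5,0,-1,1],
  [66,-2.5,0,-1,1],
  [66,-2.5,30,-1,1],
  [66,-2.5,60,-1,1],
  [66,-2.5,80,-1,1],
])

```text
t: 1.8
eef_pos: [497.4, -172.6, 93.9]
tcp_rot: [-3.141, -0.0, 1.59]
ft_force: [-0.8, -0.4, 0.2]
opening: 1.002
grip_force: 0.0
```

Request:
arm_command([
  [0,0,12,0,1],
  [0,0,12,0,0.5],
  [0,0,12,0,0.3],
  [0,0,12,0,0.2],
  [0,0,12,0,0.15],
])

```text
t: 2.3
eef_pos: [497.9, -174.2, 84.2]
tcp_rot: [3.14, 0.001, 1.588]
ft_force: [-0.8, -0.1, -0.7]
opening: 0.724
grip_force: 0.0
```

Request:
arm_command([
  [0,0,0,0,0],
  [0,0,0,0,0],
  [0,0,0,0,0],
  [0,0,0,0,0],
  [0,0,0,0,0],
])

```text
t: 2.8
eef_pos: [497.5, -174.0, 83.4]
tcp_rot: [3.142, 0.0, 1.588]
ft_force: [-0.2, 0.4, -0.8]
opening: 0.3
grip_force: 0.0
```

Request:
arm_command([
  [0,0,0,0,0],
  [0,0,0,0,0],
  [0,0,0,0,0],
  [0,0,0,0,0],
  [0,0,0,0,0],
])

```text
t: 3.3
eef_pos: [497.5, -174.0, 83.3]
tcp_rot: [3.141, 0.0, 1.588]
ft_force: [0.3, 0.1, 0.6]
opening: 0.005
grip_force: 0.0
```

Request:
arm_command([
  [0,0,0,6,0],
  [0,0,-0.3,12,0],
  [0,0,-0.6,18,0],
  [0,0,-1,24,0],
])

```text
t: 3.7
eef_pos: [497.5, -174.0, 84.3]
tcp_rot: [3.142, -0.0, 1.165]
ft_force: [-0.1, -0.7, 0.3]
opening: 0.001
grip_force: 0.0
```

The fingers shut on nothing, so I'll look before doing anything else.

Run:
```python
from h import *
W=cam('wrist');C=cam('scene');D=cam('side');s=env.state();print(s['eef_pos'],s['opening'])
a=cv2.resize(C[0][150:250,290:420],(390,300),interpolation=cv2.INTER_CUBIC)
u,v=map(int,proj(D,[497,-174,80])); print(u,v); b=cv2.resize(D[0][max(0,v-60):v+40,u-65:u+65],(390,300),interpolation=cv2.INTER_CUBIC)
w=W[0][:,120:520][:300]
save('m.png',np.vstack([np.hstack([a,b]),np.pad(w,((0,0),(0,380),(0,0)))]))
```

```text
[ 497.54549031 -173.98829958   84.37848823] 0.008291301521739779
315 177
```

View pics/m.png

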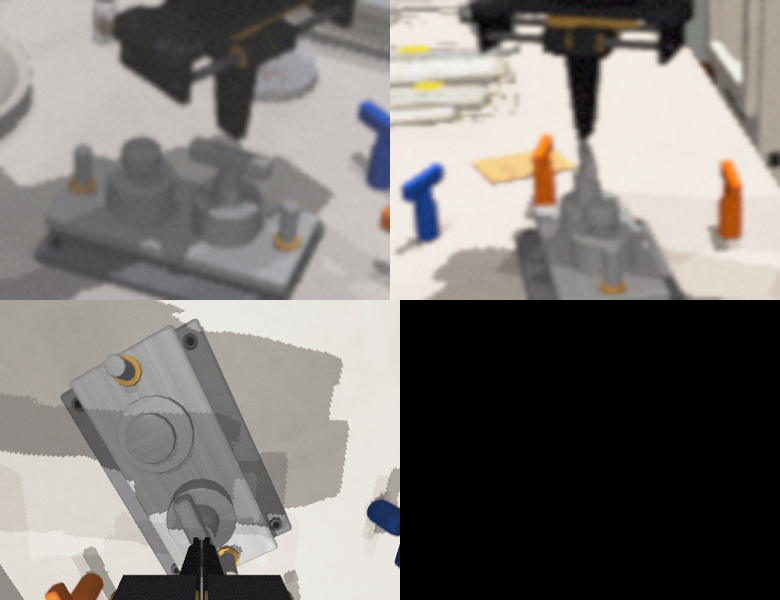

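The fingers appear in all views to be above or behind the bar: tip at scene crop (236,136), side crop (587,137), wrist (323,237). I'll triangulate the tip and compare it with the bar.

Run:
```python
from h import *
W=cam('wrist');C=cam('scene');D=cam('side');s=env.state();p=s['eef_pos']
print('tcp proj w,s,d',proj(W,p),proj(C,p),proj(D,p))
def tri(*o):
    A=np.zeros((3,3));b=np.zeros(3);r=[ray(*q) for q in o]
    for c,d in r:
        d=d/np.linalg.norm(d);P=np.eye(3)-np.outer(d,d);A+=P;b+=P@c
    x=np.linalg.solve(A,b);return x,[np.linalg.norm((np.eye(3)-np.outer(d,d)/(d@d))@(x-c)) for c,d in r]
ts=(C,290+236/3,150+137/3);td=(D,250+(587-390)/3,117+137/3);tw=(W,323,239)
print('tip',tri(ts,td),tri(ts,td,tw),tri(ts,tw))
print('bar end near side',onz(D,250+197/3,117+141/3,109),'bar top s',onz(C,290+230/3,150+149/3,109))
```

```text
tcp proj w,s,d [np.float64(322.1205633933683), np.float64(231.22249616711792)] [np.float64(365.6918581903133), np.float64(208.00034289655227)] [np.float64(315.2759457939057), np.float64(175.96320100929347)]
tip (array([ 495.90377155, -178.98048278,  120.92840785]), [np.float64(1.1812494262377677), np.float64(1.181249426237845)]) (array([ 499.13197676, -172.66177775,  118.86696127]), [np.float64(5.364753030264081), np.float64(4.812318625264985), np.float64(6.781061175373218)]) (array([ 502.9052017 , -172.10652878,  113.76690773]), [np.float64(4.7431930750851885), np.float64(4.743193075085209)])
bar end near side [ 493.64036613 -199.12117441  109.        ] bar top s [ 496.84556308 -175.19211605  109.        ]
```

Run:
```python
from h import *
W=cam('wrist');C=cam('scene');D=cam('side')
f=lambda I,u,v:cv2.resize(I[v-24:v+24,u-32:u+32],(400,300),interpolation=cv2.INTER_NEAREST)
save('m2.png',np.vstack([np.hstack([f(C[0],366,198),f(D[0],315,170)]),np.hstack([f(W[0],322,240),np.zeros((300,400,3),np.uint8)])]))
```

```text
(no output)
```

View pics/m2.png

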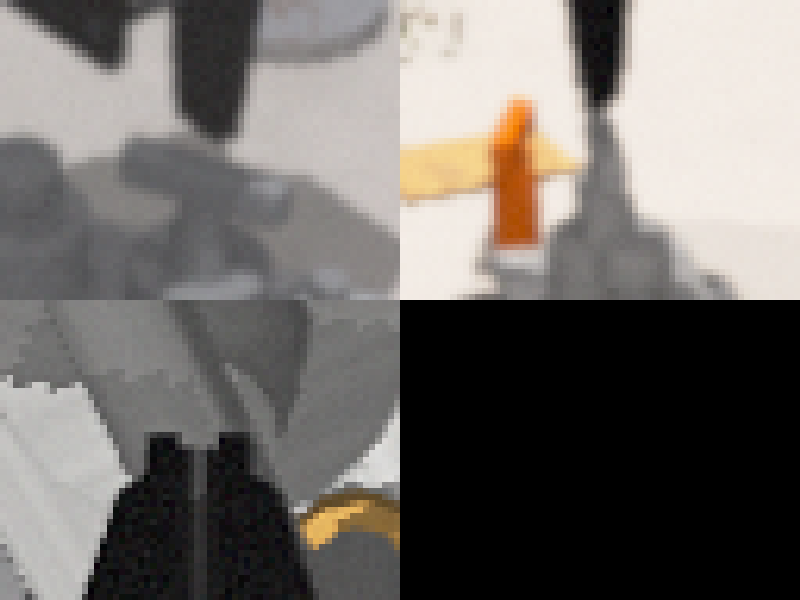

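The fingers closed just above the bar. All three views put the real tips about 33 mm above the reported TCP. I'll open, turn back and go deeper, watching the force.

Request:
arm_command([
  [0,0,0,-6,0.7],
  [0,0,0,-12,0.7],
  [0,0,0,-18,0.7],
  [0,0,0,-24,0.7],
  [0,0,0,-24,0.7],
])

```text
t: 4.65
eef_pos: [497.5, -174.0, 84.3]
tcp_rot: [3.142, -0.0, 1.59]
ft_force: [1.0, 0.6, -0.8]
opening: 0.371
grip_force: 0.0
```

Request:
arm_command([
  [0,0,0,0,0.7],
  [0,0,0,0,0.7],
  [0,0,0,0,0.7],
  [0,0,3,0,0.7],
  [0,0,6,0,0.7],
])

```text
t: 5.15
eef_pos: [497.5, -174.0, 78.1]
tcp_rot: [3.141, 0.0, 1.588]
ft_force: [1.1, 0.2, 0.1]
opening: 0.694
grip_force: 0.0
```

Request:
arm_command([
  [0,0,4,0,0.7],
  [0,0,8,0,0.7],
  [0,0,12,0,0.7],
  [0,0,15,0,0.7],
  [0,0,15,0,0.7],
])

```text
t: 5.65
eef_pos: [497.3, -173.9, 62.9]
tcp_rot: [-3.141, -0.0, 1.588]
ft_force: [-0.6, 0.3, 0.6]
opening: 0.702
grip_force: 0.0
```

Run:
```python
from h import *
W=cam('wrist');C=cam('scene');D=cam('side');s=env.state();print(s['eef_pos'],s['ft_force'],s['opening'])
f=lambda I,u,v:cv2.resize(I[v-36:v+36,u-48:u+48],(400,300),interpolation=cv2.INTER_NEAREST)
save('m3.png',np.vstack([np.hstack([f(C[0],366,198),f(D[0],315,170)]),np.hstack([f(W[0],322,230),cv2.resize(W[0][:,:],(400,300))])]))
```

```text
[ 497.6116154  -174.02362217   63.43070281] [ 0.32838448  0.80040031 -0.60213789] 0.7018835986518794
```

View pics/m3.png

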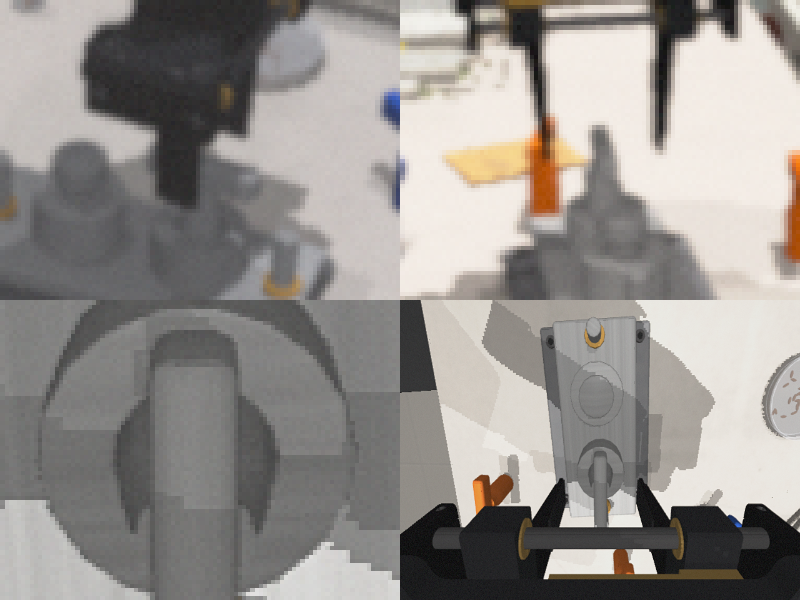

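The fingers now straddle the bar: side-view tips at crop columns 545 and 660, bar at 600. I'll go a bit lower and close.

Request:
arm_command([
  [0,0,5,0,0.5],
  [0,0,9,0,0],
  [0,0,9,0,0],
  [0,0,9,0,0],
  [0,0,9,0,0],
])

```text
t: 6.3
eef_pos: [497.6, -174.0, 54.4]
tcp_rot: [3.142, -0.0, 1.588]
ft_force: [-0.3, 0.7, 0.1]
opening: 0.331
grip_force: 0.0
```

Request:
arm_command([
  [0,0,0,0,0],
  [0,0,0,0,0],
  [0,0,0,0,0],
  [0,0,0,0,0],
  [0,0,0,0,0],
])

```text
t: 6.8
eef_pos: [497.3, -174.0, 54.4]
tcp_rot: [-3.141, -0.0, 1.588]
ft_force: [-1.9, -0.4, 2.8]
opening: 0.128
grip_force: 30.0
```

Request:
arm_command([
  [0,0,0,6,0],
  [0,0,0,12,0],
  [0,0,-0.5,18,0],
  [0,0,-1,24,0],
])

```text
t: 7.2
eef_pos: [497.2, -173.8, 54.8]
tcp_rot: [-3.141, 0.0, 1.166]
ft_force: [0.9, 0.8, -8.1]
opening: 0.126
grip_force: 30.0
```

Request:
arm_command([
  [0,0,0,-8,0],
  [0,0,-0.5,-16,0],
  [0,0,-1,-24,0],
  [0,0,-1.5,-32,0],
  [0,0,-2,-40,0],
])

```text
t: 7.7
eef_pos: [497.0, -173.7, 56.5]
tcp_rot: [-3.141, -0.001, 1.873]
ft_force: [-1.0, -0.6, -8.9]
opening: 0.125
grip_force: 30.0
```

Run:
```python
from h import *
s=env.state();print(s['eef_pos'],s['tcp_rot'],s['ft_force'],s['moment'],s['opening'],s['joints'])
W=cam('wrist');save('w5.png',W[0][:,160:480])
```

```text
[ 497.0360008  -173.67585198   56.51790431] [-3.14062736e+00 -1.27183992e-03  1.87264238e+00] [-0.97992437 -0.64454109 -8.89864441] [-0.02771114  0.05115713 -0.22484694] 0.12497202108431746 [-4.61804362e-01  5.13381828e-01  1.91987302e+00  3.85268573e-04
  7.09914647e-01 -7.63943419e-01]
```

View pics/w5.png

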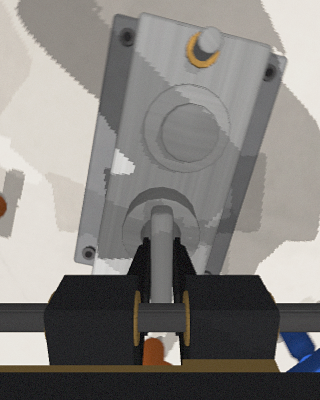

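The bar turns with the gripper: it stays vertical at crop (160,250) while the press looks tilted. I'll keep swinging and rising slowly.

Request:
arm_command([
  [0,0,0,8,0],
  [0,0,-0.5,16,0],
  [0,0,-1,24,0],
  [0,0,-1.5,32,0],
  [0,0,-2,40,0],
])

```text
t: 8.25
eef_pos: [497.1, -173.8, 58.7]
tcp_rot: [-3.14, 0.0, 1.161]
ft_force: [-0.1, -0.3, -8.9]
opening: 0.125
grip_force: 30.0
```

Request:
arm_command([
  [0,0,0,-8,0],
  [0,0,-0.5,-16,0],
  [0,0,-1,-24,0],
  [0,0,-1.5,-32,0],
  [0,0,-2,-40,0],
])

```text
t: 8.75
eef_pos: [497.1, -173.7, 60.6]
tcp_rot: [-3.141, -0.001, 1.87]
ft_force: [-1.5, 0.0, -8.9]
opening: 0.123
grip_force: 30.0
```

Request:
arm_command([
  [0,0,0,8,0],
  [0,0,-0.5,16,0],
  [0,0,-1,24,0],
  [0,0,-1.5,32,0],
  [0,0,-2,40,0],
])

```text
t: 9.25
eef_pos: [497.2, -173.8, 62.7]
tcp_rot: [-3.141, -0.0, 1.161]
ft_force: [-0.3, 0.4, -9.8]
opening: 0.127
grip_force: 30.0
```

Request:
arm_command([
  [0,0,0,-8,0],
  [0,0,-0.5,-16,0],
  [0,0,-1,-24,0],
  [0,0,-1.5,-32,0],
  [0,0,-2,-40,0],
])

```text
t: 9.75
eef_pos: [497.1, -173.7, 64.6]
tcp_rot: [-3.141, -0.001, 1.87]
ft_force: [-0.0, -1.0, -9.1]
opening: 0.126
grip_force: 30.0
```

Request:
arm_command([
  [0,0,0,8,0],
  [0,0,-0.5,16,0],
  [0,0,-1,24,0],
  [0,0,-1.5,32,0],
  [0,0,-2,40,0],
])

```text
t: 10.25
eef_pos: [497.2, -173.8, 66.6]
tcp_rot: [-3.14, -0.0, 1.161]
ft_force: [0.5, -0.4, -8.7]
opening: 0.125
grip_force: 30.0
```

Request:
arm_command([
  [0,0,0,-8,0],
  [0,0,-0.5,-16,0],
  [0,0,-1,-24,0],
  [0,0,-1.5,-32,0],
  [0,0,-2,-40,0],
])

```text
t: 10.75
eef_pos: [497.7, -174.0, 69.4]
tcp_rot: [3.141, 0.0, 1.87]
ft_force: [-0.4, 0.3, -0.9]
opening: 0.123
grip_force: 30.0
```

Request:
arm_command([
  [0,0,0,8,0],
  [0,0,-0.5,16,0],
  [0,0,-1,24,0],
  [0,0,-1.5,32,0],
  [0,0,-2,40,0],
])

```text
t: 11.25
eef_pos: [497.8, -174.0, 71.4]
tcp_rot: [3.141, -0.0, 1.161]
ft_force: [0.6, -0.4, -1.1]
opening: 0.126
grip_force: 30.0
```

Request:
arm_command([
  [0,0,0,-6,0],
  [0,0,-0.5,-12,0],
  [0,0,-1,-18,0],
  [0,0,-1,-24,0],
  [0,0,-1,-24,0],
])

```text
t: 11.75
eef_pos: [497.7, -174.0, 72.4]
tcp_rot: [3.141, 0.0, 1.587]
ft_force: [-0.2, 0.3, -1.0]
opening: 0.125
grip_force: 30.0
```

Run:
```python
from h import *
s=env.state();print(s['eef_pos'],s['tcp_rot'],s['ft_force'],s['moment'],s['opening'])
C=cam('scene');D=cam('side')
f=lambda I,u,v:cv2.resize(I[v-36:v+36,u-48:u+48],(400,300),interpolation=cv2.INTER_CUBIC)
save('m6.png',np.hstack([f(C[0],360,205),f(D[0],315,180)]))
```

```text
[ 497.71329564 -174.0277715    72.37015432] [3.14107893e+00 1.50385040e-04 1.58730534e+00] [-0.23907733  0.30425606 -1.02406675] [-0.00431241  0.01416129  0.00559174] 0.1247799089664123
```

View pics/m6.png

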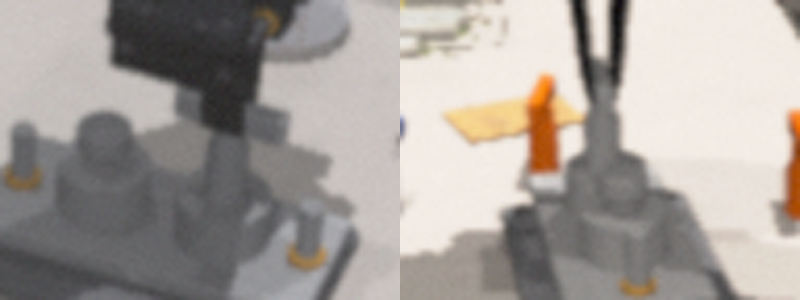

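The pin is loose: the pull is down to about 1 N, and the shank shows above the boss at crop (225,160) with the plate still down. Next I'll lift out and go to the dish.

Request:
arm_command([
  [0,0,-2,0,0],
  [0,0,-4,0,0],
  [0,0,-7,0,0],
  [0,0,-11,0,0],
  [0,0,-16,0,0],
])

```text
t: 12.35
eef_pos: [497.5, -174.0, 88.7]
tcp_rot: [-3.142, -0.0, 1.588]
ft_force: [0.1, -0.0, -1.7]
opening: 0.124
grip_force: 30.0
```

Request:
arm_command([
  [0,0,-8,0,0],
  [0,0,-20,0,0],
  [0,0,-32,0,0],
  [0,0,-44,0,0],
  [0,0,-50,0,0],
])

```text
t: 12.85
eef_pos: [498.0, -174.2, 140.0]
tcp_rot: [3.14, 0.001, 1.588]
ft_force: [0.6, 0.0, -1.5]
opening: 0.124
grip_force: 30.0
```

Request:
arm_command([
  [10,2,0,0,0],
  [30,7,0,0,0],
  [60,14,0,0,0],
  [90,21,0,0,0],
  [120,28,0,0,0],
])

```text
t: 13.35
eef_pos: [523.2, -51.7, 137.9]
tcp_rot: [-3.141, -0.0, 1.588]
ft_force: [0.5, -0.9, -1.4]
opening: 0.123
grip_force: 30.0
```

Request:
arm_command([
  [30,7,0,0,0],
  [60,14,0,0,0],
  [90,21,0,0,0],
  [120,28,0,0,0],
  [150,35,0,0,0],
])

```text
t: 13.85
eef_pos: [555.4, 99.0, 137.8]
tcp_rot: [-3.141, -0.0, 1.588]
ft_force: [-0.2, -0.0, -1.8]
opening: 0.123
grip_force: 30.0
```

Request:
arm_command([
  [25,5,0,0,0],
  [45,9,0,0,0],
  [56,11,0,0,0],
  [56,11,0,0,0],
  [56,11,0,0,0],
])

```text
t: 14.35
eef_pos: [565.5, 153.0, 138.1]
tcp_rot: [-3.141, 0.0, 1.589]
ft_force: [-0.4, -0.2, -1.3]
opening: 0.12
grip_force: 30.0
```

Run:
```python
from h import *
s=env.state();print(s['eef_pos'],s['tcp_rot'],s['ft_force'],s['opening'])
C=cam('scene');D=cam('side')
f=lambda I,u,v:cv2.resize(I[v-60:v+60,u-80:u+80],(400,300),interpolation=cv2.INTER_CUBIC)
save('m7.png',np.hstack([f(C[0],263,165),f(D[0],293,240)]))
```

```text
[565.47235591 152.95620341 138.07664087] [-3.14105322e+00  2.49983511e-04  1.58850910e+00] [-0.35768061 -0.16757195 -1.32772987] 0.12045318607869576
```

View pics/m7.png

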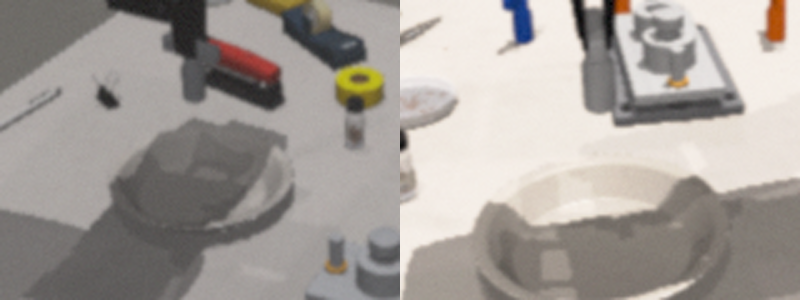

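The pin hangs over the dish (foot at scene crop (195,100)) and the dish is empty. I'll lower it.

Request:
arm_command([
  [0,0,20,0,0],
  [0,0,45,0,0],
  [0,0,70,0,0],
  [0,0,90,0,0],
  [0,0,100,0,0],
])

```text
t: 14.95
eef_pos: [565.2, 152.3, 36.9]
tcp_rot: [-3.14, 0.0, 1.587]
ft_force: [0.5, 0.2, -2.0]
opening: 0.126
grip_force: 30.0
```

Request:
arm_command([
  [0,0,3,0,0],
  [0,0,6,0,0],
  [0,0,9,0,0],
  [0,0,12,0,0],
  [0,0,15,0,0],
])

```text
t: 15.45
eef_pos: [566.1, 153.3, 23.6]
tcp_rot: [3.141, -0.0, 1.588]
ft_force: [0.6, -0.1, -1.8]
opening: 0.127
grip_force: 30.0
```

Request:
arm_command([
  [0,0,1,0,0],
  [0,0,2,0,0],
  [0,0,3,0,0],
  [0,0,3,0,0],
])

```text
t: 15.85
eef_pos: [565.8, 153.3, 20.3]
tcp_rot: [3.142, 0.0, 1.588]
ft_force: [0.9, 0.9, -1.4]
opening: 0.122
grip_force: 30.0
```

Request:
arm_command([
  [0,0,0.7,0,0],
  [0,0,1.4,0,0],
  [0,0,2,0,0],
  [0,0,2,0,0],
])

```text
t: 16.25
eef_pos: [565.8, 153.2, 18.3]
tcp_rot: [-3.142, 0.0, 1.588]
ft_force: [-0.1, 0.3, -2.1]
opening: 0.123
grip_force: 30.0
```

Request:
arm_command([
  [0,0,0.5,0,0],
  [0,0,1,0,0],
  [0,0,1.5,0,0],
  [0,0,1.5,0,0],
])

```text
t: 16.65
eef_pos: [565.8, 153.3, 16.8]
tcp_rot: [3.142, 0.0, 1.588]
ft_force: [0.8, -0.5, -1.6]
opening: 0.128
grip_force: 30.0
```

Request:
arm_command([
  [0,0,0.5,0,0],
  [0,0,1,0,0],
  [0,0,1,0,0],
])

```text
t: 16.95
eef_pos: [565.8, 153.2, 15.8]
tcp_rot: [-3.142, 0.0, 1.588]
ft_force: [0.2, -0.2, -1.8]
opening: 0.124
grip_force: 30.0
```

Request:
arm_command([
  [0,0,0.5,0,0],
  [0,0,1,0,0],
  [0,0,1,0,0],
])

```text
t: 17.25
eef_pos: [565.8, 153.3, 14.8]
tcp_rot: [-3.142, 0.0, 1.588]
ft_force: [0.4, -0.1, -1.8]
opening: 0.123
grip_force: 30.0
```

Request:
arm_command([
  [0,0,0.5,0,0],
  [0,0,1,0,0],
  [0,0,1,0,0],
])

```text
t: 17.55
eef_pos: [565.9, 153.3, 14.4]
tcp_rot: [3.141, -0.0, 1.588]
ft_force: [-2.1, -0.3, 5.3]
opening: 0.123
grip_force: 30.0
```

Request:
arm_command([
  [0,0,0.5,0,0],
  [0,0,0.5,0,0],
  [0,0,0.5,0,0],
])

```text
t: 17.85
eef_pos: [566.0, 153.3, 14.4]
tcp_rot: [3.141, -0.0, 1.588]
ft_force: [-3.4, -0.4, 11.6]
opening: 0.121
grip_force: 30.0
```

Contact. I'll back off slightly, open, then withdraw.

Request:
arm_command([
  [0,0,-0.7,0,0],
  [0,0,-0.7,0,0.3],
  [0,0,-0.7,0,0.6],
  [0,0,-0.7,0,0.6],
  [0,0,-0.7,0,0.6],
])

```text
t: 18.35
eef_pos: [565.8, 153.2, 13.9]
tcp_rot: [-3.142, 0.0, 1.588]
ft_force: [0.3, -0.1, 0.1]
opening: 0.405
grip_force: 0.0
```

Request:
arm_command([
  [0,0,0,0,0.6],
  [0,0,0,0,0.6],
  [0,0,0,0,0.6],
  [0,0,0,0,0.6],
])

```text
t: 18.75
eef_pos: [565.8, 153.3, 14.1]
tcp_rot: [3.141, 0.0, 1.588]
ft_force: [-0.2, 0.2, 0.0]
opening: 0.598
grip_force: 0.0
```

Request:
arm_command([
  [0,0,-10,0,0.6],
  [0,0,-30,0,0.6],
  [0,0,-60,0,0.6],
  [0,0,-90,0,0.6],
  [0,0,-110,0,0.6],
])

```text
t: 19.25
eef_pos: [566.3, 153.4, 126.9]
tcp_rot: [3.139, -0.0, 1.588]
ft_force: [-0.1, 1.0, 0.1]
opening: 0.599
grip_force: 0.0
```

Request:
arm_command([
  [0,0,0,0,0.6],
  [0,0,0,0,0.6],
  [0,0,0,0,0.6],
])

```text
t: 19.55
eef_pos: [565.3, 153.2, 123.3]
tcp_rot: [-3.14, 0.0, 1.588]
ft_force: [-0.4, -0.6, 1.1]
opening: 0.597
grip_force: 0.0
```

Run:
```python
from h import *
C=cam('scene');D=cam('side')
f=lambda I,u,v:cv2.resize(I[v-60:v+60,u-80:u+80],(400,300),interpolation=cv2.INTER_CUBIC)
save('m8.png',np.vstack([np.hstack([f(C[0],263,165),f(D[0],293,255)]),np.hstack([f(C[0],355,215),f(D[0],315,190)])]))
```

```text
(no output)
```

View pics/m8.png

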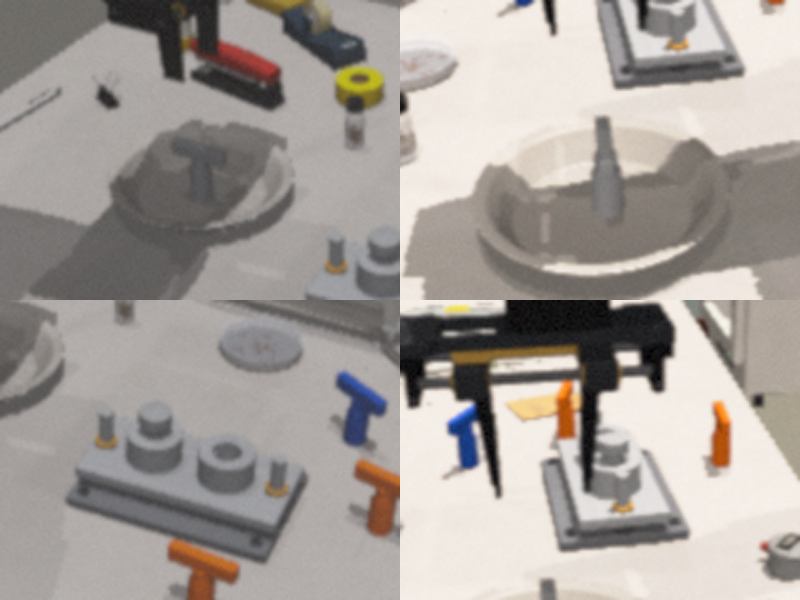

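The pin stands upright near the centre of the dish (scene crop (200,165)). The bore is empty, the plate is down and the gripper is clear, so I'm handing the job in.

```bash
python3 -c "
from cell import env
print(env.job_done())"
```

```text
the job is handed in; nothing more can be done
None
```

The pin was twisted loose and drawn out with the plate staying down, it now stands released near the centre of the steel dish, and the job is handed in (no verdict came back).

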